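# Load the indicator carrier rod into the sterilisation test body

## Robot

A 6-joint arm with a two-finger parallel gripper is mounted at the origin on the work surface; the furniture and walls round the work are solid. World frame = base frame: x ahead of the robot, y to its left, z up, the work surface at z = 0. Lengths are in mm, angles in rad, forces in N, time in s.
With the tool pointing down it reaches from about 375 to 900 mm from the base axis. Payload 3.1 kg.
Tool frame: the origin (TCP) lies midway between the tips of the shut fingers; the grasp point (between the pads) lies 19 mm behind it; z points along the fingers, y is the line along which they close (so a half turn about z gives the same grasp; the last joint's range is limited). The gripper opens to 85 mm and grips with 20 to 120 N. Pads are 22 mm wide; open, the fingers measure 114 mm over their backs; the gripper's body (76 mm by 85 mm) begins 54 mm behind the grasp point. The pads swing forward as they close: fully open they stand 13 mm farther back than shut.
Start: joints at [-1.411, 0.527, 1.433, -0, 1.181, -0.178], TCP at [207.744, -589.44, 231.31] pointing down, gripper open.
Joint ranges: [-3.08, 3.08], [-0.75, 2.2], [0.22, 2.44], [-1.43, 4.57], [0, 2.65], [-2.85, 2.85]. Speed limits (rad/s): [2.79, 2.79, 3.14, 3.14, 3.14, 3.14].

## Interface

Orientations are given as a unit quaternion [x, y, z, w].
In Python, from bench import bot gives the robot as it stands. The module is installed in compiled form; this text tells all that it offers. Calls block until the motion is done:
- bot.reach(position, orientation): joint-space move of the TCP to a pose.
- bot.move_straight(position, vel=150, orientation=None): straight line of the TCP; orientation=None keeps the orientation; vel is the mean speed in mm/s.
- bot.move_j(angles): joint-space move.
- bot.command_gripper(opening, f_grip=None): opening from 0.0 (shut) to 1.0 (fully open); f_grip is the grip in N (None keeps the last); returns when the fingers have stopped.
- bot.hold(seconds).
- bot.ik(position, orientation): joint angles nearest the present ones, or None.
- bot.sense(): the state.
- bot.get_image(name): name is "side" or "top" or "wrist"; returns a dict with "pixels" (420x560x3 uint8, blue, green, red), "range_z" (420x560 float32, mm along the optical axis (not along the pixel's ray), 0 where there is no reading), "K" (3x3 intrinsics, pixels), "position" and "rotation" of the camera in the world. Camera axes: x right, y down, z forward; pixel columns grow to the right and rows downward; lengths in mm; the calibration is good to about 2 mm. A picture is of the moment at which its call begins.
A pose or a line that the arm cannot do raises bot.Unreachable and nothing moves.
- bot.hand_in(): hands the job in; it is judged then, once.
Trained networks look in the newest picture that a camera, given by its name, has taken for a name from the list of things; names that differ only in an ending like _2 or _b are one class to them, and where a whole thing is asked for, a point or a joint stands for the part that bears it (a point fixed in the world has none). Each returns a list of dicts, best first, with "confidence" (0 to 1); they miss things now and then, are a little off and sometimes report something else, mostly with a low value. They report only what shows in the picture. A call takes as long as a camera call.
- bot.find_in(target, camera): "pixel" ([column, row] in pixels, amid what is visible of it).
- bot.regions_of(target, camera): "mask" (420x560 bool, what is visible of it) and "pixel" ([column, row] in pixels, amid what is visible of it).
The state is a dict: "clock": time; "joints": joint angles; "qd": joint speeds; "effort": joint torques, N m; "position": TCP position; "tool_rot": TCP orientation; "contact_force": force on the tool from outside, world axes, zero at the start; "moment": the same for the moment, N m; "opening": opening from 0.0 (shut) to 1.0 (fully open); "grip_force": force on a finger pad.
Only numpy, scipy, OpenCV 4.12 (cv2) and the standard library are available. Lean on these libraries where they do the work, as an engineer would, in place of code of your own. Each camera call takes 0.05 s, during which the arm holds its last target. There are 200 camera calls.

## Task

Load the steriliser test body: take the green-handled steel rod from its cradle by its bare shaft, push its tip roughly a third to a half of the way into the bore of the clamped tube and let go. Then take a fresh grip on the green handle behind the collar and push on, through the drag of a stiff shuttle that may sit anywhere inside, until the collar meets the orange gasket; press it on for half a second with about 9 N beyond whatever drag you felt, never over 14 N on the gasket and never forcing or levering the rod hard in the bore, and let go with the rod fully home. Do not shift the bowl, timer or scissor-shaped clamp that stand nearby.

Things in the scene. Friction and masses are not known exactly. Their poses are not given: they have to be found in the camera images.
- rod: Loose rod, about 100 g. Origin on its axis at the collar's front face; x runs along it to the tip. Steel shaft, 12 mm diameter, x = 0 to 140 mm (last 7 mm taper to 6 mm); collar, 28 mm diameter, x = -8 to 0; green handle, 14 mm square, x = -53 to -8. Centre of mass near x = 28. Starts level in the cradle, axis 42 mm up. Left partway in the bore, its handle hangs down some mm: level it again.
- rod_tip (a point): Tip of the rod, on its axis, 140 mm ahead of the collar's front face.
- cradle: Fixed cradle: grey base plate 130 x 60 x 8 mm with two white open V saddles, 9 mm thick, tops 45 mm above the table, under the shaft at rod x of about 12 and 110 mm; the shaft between them is free to grip. Origin at the centre of its underside, x along the rod towards its tip.
- test_body: Fixed steel tube, 34 mm (mouth flange 44 mm), held level by two clamps on a grey base 190 x 80 mm; top 105 mm above the table. Origin on the table below the mouth; x runs level into the bore. Bore 13.5 mm diameter, deeper than the shaft; conical lead-in from 19 mm wide, 8 to 16 mm deep. A hidden shuttle sits 70-182 mm deep; where the tip meets it, it drags along with a steady 8 N; it is no stop.
- mouth (a point): Centre of the gasket's outer face, on the bore axis, 75 mm above the table; axes as test_body (x into the bore). The rod is home when the collar's front face lies here (tip 140 mm deep).
- gasket: Orange stiff elastic ring at the mouth, 34 mm outside, 17 mm hole, 6 mm thick; origin at its outer face's centre, x into the bore. Yields 1 mm per 15 N (at most 2 mm) and springs back when let go, so the collar ends resting on it. A gripper pressing the collar on feels the gasket's force plus the shuttle's 8 N, or the gasket's alone where the shuttle lies deeper than the tip reaches (140 mm).
- gallipot: Bystander: small steel bowl, 79 mm wide, 40 mm high, origin under its centre.
- timer: Bystander: white kitchen timer with black knob, 62 x 62 x 44 mm, origin under its centre.
- haemostat: Bystander: flat steel clamp, 56 x 140 x 7 mm, long along y, origin under its centre.

How it is judged:
By the outcome, as a careful person would: the job done as asked, in the order asked, and still so for the second after the job is handed in, with the robot touching nothing.
It also fails if it takes over 69 s, if anything falls off the work surface, if the arm or the gripper's body presses on something with over 40 N, if the wrist force passes 120 N, or if a joint passes its speed limit or range.

## Working session

There is one attempt and no reset: what is moved stays moved. The work goes in short steps, each a Python script; the robot and the scene stay as the last script left them, time stands still between calls to the robot, and variables do not carry over. Pictures are saved under pics/ and viewed, at most 10 in all, crops included, and the job is handed in when it is done.

```bash
mkdir -p pics; ls; python3 - <<'E'
from bench import bot
import cv2,numpy as np
s=bot.sense();print({k:np.round(v,3).tolist() for k,v in s.items()})
a=bot.get_image("top");b=bot.get_image("side")
for n,i in(("top",a),("side",b)):
    print(n,i["K"].tolist(),np.round(i["position"],1),np.round(i["rotation"],3).tolist())
    for t in("rod","cradle","test_body","gasket","gallipot","timer","haemostat"):
        print(t,[(np.round(d["pixel"]).tolist(),round(d["confidence"],2)) for d in bot.find_in(t,n)][:2])
    cv2.imwrite(f"pics/{n}0.png",i["pixels"])
E
```

```text
pics
{'clock': 0.0, 'joints': [-1.41, 0.528, 1.434, -0.0, 1.181, -0.179], 'qd': [-0.002, 0.001, 0.0, -0.001, -0.0, -0.001], 'effort': [0.0, -44.236, -17.803, -0.0, 0.008, 0.0], 'position': [207.651, -588.732, 230.317], 'tool_rot': [0.986, 0.169, 0.0, -0.001], 'contact_force': [-0.285, -0.137, -0.279], 'moment': [0.05, 0.02, -0.043], 'grip_force': 0.0, 'opening': 1.003}
top [[414.6633670610678, 0.0, 279.29729624542597], [0.0, 414.6633670610678, 209.1838635280883], [0.0, 0.0, 1.0]] [418.4 -53.5 927.7] [-0.698, 0.713, -0.041, 0.048]
rod [([349.0, 243.0], 0.7)]
cradle [([335.0, 248.0], 0.65)]
test_body [([170.0, 180.0], 0.93)]
gasket [([210.0, 166.0], 0.43)]
gallipot [([375.0, 161.0], 0.92)]
timer [([325.0, 165.0], 0.89)]
haemostat [([179.0, 264.0], 0.68), ([167.0, 179.0], 0.35)]
side [[407.3394806766371, 0.0, 283.47749518056844], [0.0, 407.3394806766371, 207.0470411050472], [0.0, 0.0, 1.0]] [ 556.8 -740.9  575.2] [0.887, 0.027, -0.01, -0.461]
rod [([240.0, 285.0], 0.68)]
cradle [([237.0, 276.0], 0.69), ([324.0, 179.0], 0.59)]
test_body [([325.0, 176.0], 0.92)]
gasket []
gallipot [([344.0, 309.0], 0.74)]
timer [([339.0, 275.0], 0.84)]
haemostat [([252.0, 185.0], 0.69), ([240.0, 283.0], 0.57)]
```

View pics/top0.png

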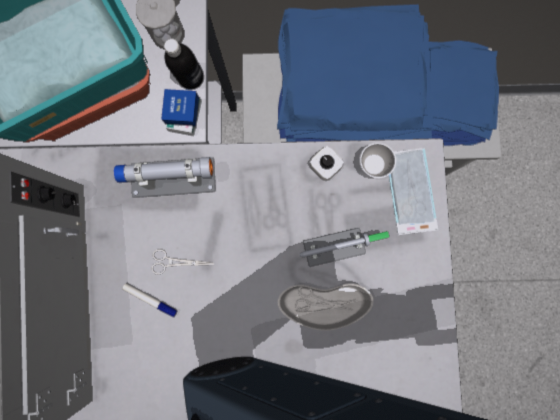

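View pics/side0.png

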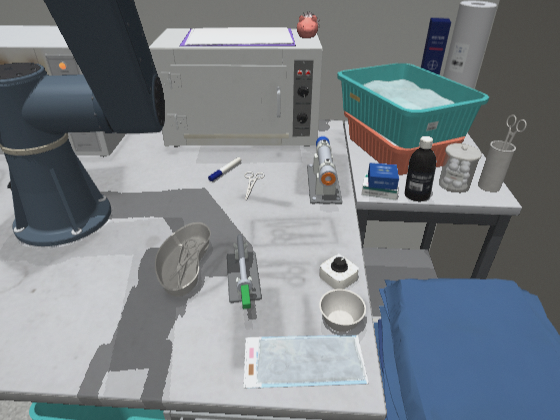

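The top view shows the rod in its cradle with shaft (305–370, 250–240) and green handle (378, 238), tip to image left. The tube is at (120–213, 170) with its orange mouth facing right at (210, 167). The timer (326, 162), bowl (375, 160) and haemostat (180, 263) are all clear of the path. The side view agrees: handle (245, 293), gasket (327, 180).

```bash
cat > h.py <<'E'
from bench import bot
import cv2,numpy as np
from scipy.spatial.transform import Rotation as R
def cloud(i,mask):
    """world points of masked pixels via range"""
    v,u=np.nonzero(mask&(i["range_z"]>0)); z=i["range_z"][v,u]
    K=i["K"]; p=np.c_[(u-K[0,2])/K[0,0]*z,(v-K[1,2])/K[1,1]*z,z]
    return R.from_quat(i["rotation"]).apply(p)+i["position"]
def hsv(i,lo,hi): return cv2.inRange(cv2.cvtColor(i["pixels"],cv2.COLOR_BGR2HSV),np.array(lo),np.array(hi))>0
def green(i): return hsv(i,(50,120,60),(75,255,255))
def orange(i): return hsv(i,(3,130,80),(20,255,255))
def tri(rays):
    """least-squares meeting point of rays (origin, direction)"""
    A=np.zeros((3,3));b=np.zeros(3)
    for o,d in rays:
        M=np.eye(3)-np.outer(d,d);A+=M;b+=M@o
    return np.linalg.solve(A,b)
def ray(i,px):
    K=i["K"];d=np.array([(px[0]-K[0,2])/K[0,0],(px[1]-K[1,2])/K[1,1],1]);d/=np.linalg.norm(d)
    return np.array(i["position"],float),R.from_quat(i["rotation"]).apply(d)
def near(mask,px,r):
    m=np.zeros_like(mask);u,v=map(int,px);m[v-r:v+r,u-r:u+r]=mask[v-r:v+r,u-r:u+r];return m
def quat(yaw,pitch=0):
    """tool down, tool y horizontal across axis heading yaw; pitch>0 = rod front up"""
    c,s=np.cos(yaw),np.sin(yaw); x=np.array([c,s,0]); z=np.array([0,0,-1]); y=np.cross(z,x)
    return R.from_rotvec(pitch*np.array([s,-c,0]))*R.from_matrix(np.c_[x,y,z])
E
python3 - <<'E'
from h import *
np.set_printoptions(precision=1,suppress=True)
I={n:bot.get_image(n) for n in("top","side")}
hp={"top":(378,238),"side":(245,293)}; gp={"top":(210,166),"side":(327,180)}
rays={"g":[],"o":[]}
for n,i in I.items():
    for k,m in(("g",near(green(i),hp[n],22)),("o",near(orange(i),gp[n],18))):
        p=cloud(i,m); v,u=np.nonzero(m); print(n,k,m.sum(),np.median(p,0),p.min(0),p.max(0))
        rays[k].append(ray(i,(u.mean(),v.mean())))
    for t in("rod","test_body"):
        r=bot.regions_of(t,n)
        if r:
            m=cv2.erode(r[0]["mask"].astype(np.uint8),np.ones((2,2)))>0
            p=cloud(i,m); hi=p[p[:,2]>(38 if t=="rod" else 97)]
            mu=hi.mean(0);d=np.linalg.svd(hi-mu)[2][0];s=(hi-mu)@d
            print(n,t,r[0]["confidence"],len(hi),mu,np.round(d,4),s.min(),s.max(),hi[:,2].max())
for k in rays: print(k,tri(rays[k]))
s=bot.sense();w=bot.get_image("wrist")
T=R.from_quat(s["tool_rot"]);print("wrist cam in tool",T.inv().apply(w["position"]-np.array(s["position"])),(T.inv()*R.from_quat(w["rotation"])).as_matrix(),w["K"])
# reach checks, rod heading +y
for p in([420,-140,60],[550,150,95]):
    for y in(np.pi/2,-np.pi/2):
        print(p,y,bot.ik(p,quat(y).as_quat()))
E
```

```text
top g 109 [ 468.3 -253.9   48.7] [ 460.  -274.9    0.7] [ 477.6 -234.2   52.3]
top o 34 [619.9  95.1  84.2] [603.3  94.2  65.5] [631.3  97.2  93.9]
top rod 0.71 490 [ 453.1 -190.3   47.8] [-0.2  1.  -0. ] -87.27087890114056 100.69777046538809 56.71539837436967
top test_body 0.9 116 [614.3 170.4 100.9] [-0.1  1.   0. ] -73.24545105908844 110.21617358165776 108.96266806298536
side g 175 [ 466.8 -262.1   48.5] [ 456.3 -279.8   39. ] [ 475.4 -234.3   50.9]
side o 111 [616.8  92.8  76.6] [600.8  89.5  60.2] [634.1 100.8  91.6]
side rod 0.65 425 [ 456.9 -211.4   47.8] [ 0.2 -1.   0. ] -112.86858162674268 69.73656506622775 56.60605370824965
side test_body 0.69 43 [613.  174.9 100.5] [ 0. -1. -0.] -69.1138116021328 82.78787957046912 104.99992007046563
g [ 467.3 -255.5   42.6]
o [618.6  96.4  74.8]
wrist cam in tool [  74.    -0.5 -141.9] [[-0.  -1.  -0.3]
 [ 1.  -0.  -0. ]
 [-0.  -0.3  1. ]] [[309.5   0.  281.6]
 [  0.  309.5 211.1]
 [  0.    0.    1. ]]
[420, -140, 60] 1.5707963267948966 [-0.6  0.6  2.  -0.   0.5 -0.6]
[420, -140, 60] -1.5707963267948966 [-0.6  0.6  2.  -0.   0.5  2.6]
[550, 150, 95] 1.5707963267948966 [ 0.1  0.6  1.7 -0.   0.8  0.1]
[550, 150, 95] -1.5707963267948966 None
```

```bash
cat >> h.py <<'E'
def rodfit(i,px=None):
    """green handle centre and shaft axis from a wrist picture: axis points in world at height z"""
    return None
E
python3 - <<'E'
from h import *
np.set_printoptions(precision=2,suppress=True)
yaw=np.pi/2+0.21; a=np.array([np.cos(yaw),np.sin(yaw),0])
p=np.array([467.5,-255.8,0])+75*a
bot.reach([p[0],p[1],150],quat(yaw).as_quat())
i=bot.get_image("wrist");cv2.imwrite("pics/w1.png",i["pixels"]);np.savez("w1.npz",**i)
print(bot.sense()["clock"],bot.sense()["position"])
m=green(i);P=cloud(i,m);P=P[P[:,2]>46];print(len(P),P.mean(0),P.min(0),P.max(0))
r=bot.regions_of("rod","wrist")
for q in r:
    P=cloud(i,q["mask"]);P=P[(P[:,2]>40)&(P[:,2]<65)];mu=P.mean(0);d=np.linalg.svd(P-mu)[2][0];s=(P-mu)@d
    print(q["confidence"],len(P),mu,d,mu+d*s.min(),mu+d*s.max())
E
```

```text
2.9583 [ 452.21 -183.75  150.19]
577 [ 465.11 -255.33   48.18] [ 455.38 -277.05   46.03] [ 474.87 -235.45   50.54]
0.7 3502 [ 449.02 -180.22   46.89] [ 0.21 -0.98  0.02] [429.54 -88.71  45.2 ] [ 469.69 -277.32   48.68]
0.57 39 [ 635.58 -233.41   40.27] [ 0.97 -0.24  0.  ] [ 604.58 -225.72   40.18] [ 671.41 -242.29   40.37]
```

View pics/w1.png

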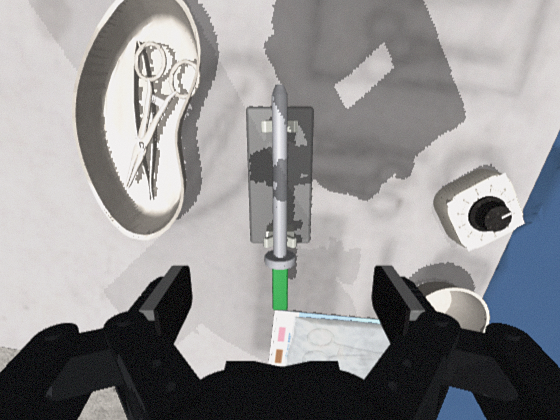

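The wrist view shows the rod vertical in the picture at column 280 (tip row 87, collar row 260, handle to row 310), centred between the open fingers (188 and 372). I'll grasp it at shaft x≈45 and carry it to a hover before the mouth.

```bash
python3 - <<'E'
from h import *
np.set_printoptions(precision=3,suppress=True)
yaw=np.pi/2+0.21; q=quat(yaw).as_quat()
bot.move_straight([450.7,-181.8,60],vel=120,orientation=q)
bot.move_straight([450.7,-181.8,23],vel=60)
bot.command_gripper(0.0,f_grip=50)
s=bot.sense();print(s["clock"],s["position"],s["opening"],s["grip_force"],s["contact_force"],s["moment"])
bot.move_straight([450.7,-181.8,65],vel=60)
bot.move_straight([450.7,-181.8,160],vel=150)
s=bot.sense();print(s["clock"],s["position"],s["opening"],s["grip_force"],s["contact_force"],s["moment"])
yt=np.pi/2+0.05;a=np.array([np.cos(yt),np.sin(yt),0])
p=np.array([617.5,94,0])-a*(95+20);p[2]=160
bot.reach(p,quat(yt).as_quat())
i=bot.get_image("wrist");cv2.imwrite("pics/w2.png",i["pixels"]);np.savez("w2.npz",**i)
s=bot.sense();print(s["clock"],s["position"],s["contact_force"],s["moment"])
for t in("test_body","rod"):
  for r in bot.regions_of(t,"wrist")[:1]:
    np.save(t+".npy",r["mask"])
    P=cloud(i,r["mask"]);print(t,r["confidence"],len(P),P.min(0),P.max(0))
P=cloud(i,orange(i));P=P[P[:,2]>55];print("orange",len(P),P.mean(0),P.min(0),P.max(0))
E
```

```text
5.35 [ 450.277 -181.731   23.188] 0.1268751988564207 48.671836853027344 [-1.767 -0.918  2.438] [-0.122  0.345 -0.03 ]
6.9833 [ 450.121 -181.428  159.369] 0.12019840851122801 48.63738656044006 [-0.414  0.143 -0.991] [ 0.07   0.081 -0.016]
7.9667 [621.867 -21.969 159.22 ] [-1.009 -0.656 -1.536] [ 0.018 -0.002 -0.044]
rod 0.98 8916 [ 600.281 -216.602   -2.364] [652.276 100.986 233.561]
orange 560 [616.786  94.673  80.608] [600.288  92.944  63.705] [633.057  97.144  93.182]
```

View pics/w2.png

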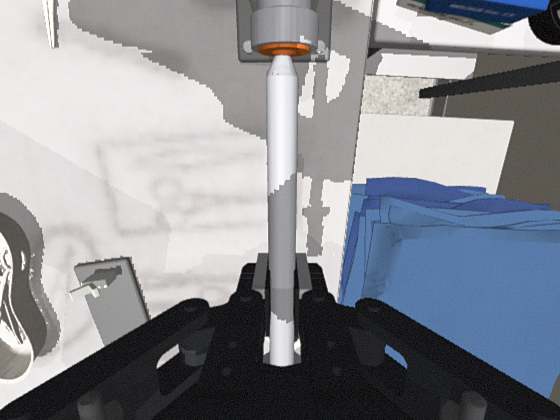

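The wrist view shows the rod held straight (col 283, tip at row ~57) with the flange and orange gasket just beyond at (284, 47). Next I'll fit both axes in this one frame.

```bash
python3 - <<'E'
from h import *
from scipy.optimize import least_squares
np.set_printoptions(precision=3,suppress=True)
i=dict(np.load("w2.npz"))
al=cloud(i,np.ones((420,560),bool))
def cyl(P,r,x0):
    # axis: x=a+b*y', z=c+d*y'
    y0=P[:,1].mean()
    def f(v):
        d=np.array([v[1],1,v[3]]);d/=np.linalg.norm(d)
        w=P-np.array([v[0],y0,v[2]]);return np.linalg.norm(np.cross(w,d),axis=1)-r
    s=least_squares(f,x0,loss="soft_l1",f_scale=.5);return s.x,y0,np.abs(s.fun).mean()
s=bot.sense();print(s["position"])
P=al[(al[:,2]>165)&(al[:,2]<200)&(al[:,1]>0)&(al[:,1]<64)&(abs(al[:,0]-620)<15)]
x,y0,e=cyl(P,6,[620,0,179,0]);print("rod",len(P),x,y0,e)
Q=al[(al[:,2]>165)&(al[:,2]<200)&(al[:,1]>0)&(abs(al[:,0]-620)<15)];print("tip y",np.sort(Q[:,1])[-8:])
print("tube y hist",np.histogram(al[(al[:,2]>85)&(abs(al[:,0]-615)<12)&(al[:,1]>85)&(al[:,2]<115)][:,1],10))
for lo,hi,r in((100,112,22),(90,140,17)):
    P=al[(al[:,2]>76)&(al[:,2]<115)&(al[:,1]>lo)&(al[:,1]<hi)&(abs(al[:,0]-616)<r)]
    if len(P)<50: continue
    print(lo,hi,len(P),P.min(0),P.max(0));x,y0,e=cyl(P,r,[616,0,76,0]);print(x,y0,e)
i2=bot.get_image("top");al=cloud(i2,np.ones((420,560),bool))
P=al[(al[:,2]>80)&(al[:,2]<112)&(al[:,1]>125)&(al[:,1]<290)&(abs(al[:,0]-614)<15)]
print(np.histogram(P[:,1],12));x,y0,e=cyl(P,17,[614,0,76,0]);print("tube top",len(P),x,y0,e)
i2=bot.get_image("side");al=cloud(i2,np.ones((420,560),bool))
P=al[(al[:,2]>70)&(al[:,2]<112)&(al[:,1]>125)&(al[:,1]<290)&(abs(al[:,0]-614)<25)]
x,y0,e=cyl(P,17,[614,0,76,0]);print("tube side",len(P),x,y0,e)
E
```

```text
[622.218 -22.401 159.754]
rod 4897 [618.413  -0.049 176.963   0.003] 34.5408670254586 0.38731059097022347
tip y [73.917 73.956 73.957 73.984 74.002 74.018 74.039 74.297]
tube y hist (array([241, 239, 207, 211, 207, 210, 220, 159, 147, 127]), array([ 93.193,  95.9  ,  98.608, 101.315, 104.022, 106.73 , 109.437,
       112.145, 114.852, 117.559, 120.267]))
100 112 1558 [594.217 100.001  77.473] [637.515 111.984  98.413]
[615.942  -0.052  74.258  -0.002] 106.04217557442745 0.4516449744630631
90 140 2810 [599.01   92.944  76.007] [632.991 122.956  98.413]
[616.061  -0.019  79.337  -0.038] 105.22492608962555 1.806723586084065
(array([43, 42, 46, 45, 56, 58, 34, 41, 47, 48, 45, 43]), array([201.922, 209.256, 216.59 , 223.924, 231.258, 238.592, 245.926,
       253.26 , 260.594, 267.928, 275.262, 282.596, 289.929]))
tube top 548 [611.777  -0.044  76.225   0.022] 245.77435982197287 1.8308816603111886
tube side 174 [612.641  -0.048  76.556   0.   ] 192.59914819863337 2.3742554987271545
```

```bash
cat >> h.py <<'E'
def st(n=6):
    """averaged state: position, force, moment"""
    S=[]
    for _ in range(n): S.append(bot.sense());bot.hold(0.01)
    return [np.mean([s[k] for s in S],0) for k in("position","contact_force","moment")]
E
python3 - <<'E'
from h import *
np.set_printoptions(precision=2,suppress=True)
yt=np.pi/2+0.05;a=np.array([np.cos(yt),np.sin(yt),0]);q=quat(yt).as_quat()
want=np.array([622.2+1.06,-22.4,56.5]); cmd=want+[1.0,0,0.3]; cmd[1]=-20.9
bot.move_straight(cmd,vel=110,orientation=q);bot.hold(.15)
p,f,m=st();print(bot.sense()["clock"],p,f,m)
cmd+=want-p;bot.move_straight(cmd,vel=40);bot.hold(.15)
p,f,m=st();print(p,f,m,"cmd",cmd)
i=bot.get_image("wrist");cv2.imwrite("pics/w3.png",i["pixels"]);np.savez("w3.npz",**i)
P=cloud(i,orange(i));P=P[(P[:,2]>55)&(P[:,1]<105)];print("orange",len(P),P.mean(0),P.min(0),P.max(0))
al=cloud(i,np.ones((420,560),bool))
for n,c in(("rod",(al[:,1]>0)&(al[:,1]<62)&(al[:,2]>72)&(abs(al[:,0]-619)<12)),("tube",(al[:,1]>93)&(al[:,2]>80)&(abs(al[:,0]-616)<25))):
    P=al[c];print(n,len(P),P.min(0),P.max(0))
E
```

```text
9.4583 [624.83 -21.    57.69] [ 0.27  0.13 -0.85] [ 0.02  0.   -0.02]
[622.7  -22.32  55.62] [ 0.03 -0.19 -0.97] [ 0.01 -0.   -0.03] cmd [622.69 -22.3   55.61]
orange 263 [616.68  94.03  61.96] [604.31  92.94  57.16] [628.9   94.93  65.27]
rod 4733 [611.94   0.01  72.63] [626.49  61.96  81.71]Traceback (most recent call last):
  File "<stdin>", line 13, in <module>
    return umr_minimum(a, axis, None, out, keepdims, initial, where)
ValueError: zero-size array to reduction operation minimum which has no identity
```

View pics/w3.png

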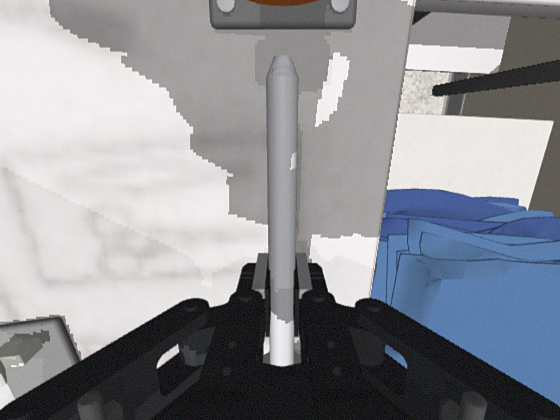

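The wrist view shows the level rod with its tip at (283, 57) and the lower gasket edge centred near (284, 2). Alignment is within half a mm, so I'll insert stepwise, yielding sideways to the measured force.

```bash
cat >> h.py <<'E'
YT=np.pi/2+0.05;A=np.array([np.cos(YT),np.sin(YT),0]);N=np.array([-A[1],A[0],0]);Q=quat(YT).as_quat()
def comp(f): return np.array([f@A,f@N,f[2]])
E
python3 - <<'E'
from h import *
np.set_printoptions(precision=2,suppress=True)
cmd=np.array([623.2,-22.3,56.5]);bot.move_straight(cmd,vel=30,orientation=Q);bot.hold(.2)
p,f0,m0=st();print(p,f0,m0)
d=-19.5;log=[]
while d<58:
    step=2 if d<20 else 4
    cmd=cmd+A*step;d+=step
    bot.move_straight(cmd,vel=30);p,f,m=st(3);c=comp(f-f0)
    print(round(d,1),"F",c,"M",m-m0,"e",(p-cmd))
    if abs(c[0])>8 or np.hypot(*c[1:])>10: print("STOP");break
    if d>5:
        adj=np.clip(0.06*c[1:],-.3,.3); cmd=cmd+N*adj[0]+np.array([0,0,adj[1]])
print(bot.sense()["clock"],cmd.tolist())
E
```

```text
[623.18 -22.29  56.48] [ 0.15 -0.04 -1.16] [ 0.04 -0.03 -0.  ]
-17.5 F [-0.29 -0.18  0.47] M [-0.03  0.03  0.01] e [-0.06  0.17 -0.03]
-15.5 F [ 0.43 -0.    0.45] M [-0.02  0.04 -0.  ] e [-0.03  0.16 -0.01]
-13.5 F [-0.2   0.15  0.  ] M [-0.04  0.04 -0.  ] e [-0.03  0.14  0.  ]
-11.5 F [0.26 0.1  0.18] M [-0.02  0.05 -0.01] e [-0.03  0.12 -0.01]
-9.5 F [ 0.27 -0.    0.35] M [-0.07  0.02  0.03] e [-0.04  0.14  0.  ]
-7.5 F [ 0.51 -0.04 -0.5 ] M [-0.02  0.02 -0.  ] e [-0.03  0.12  0.01]
-5.5 F [-0.14  0.2   0.23] M [-0.04  0.01 -0.  ] e [-0.04  0.13 -0.01]
-3.5 F [0.15 0.2  0.61] M [-0.02  0.03  0.02] e [-0.04  0.12 -0.01]
-1.5 F [-0.05  0.11 -0.23] M [0.01 0.01 0.  ] e [-0.04  0.14 -0.  ]
0.5 F [0.22 0.22 0.06] M [-0.    0.01  0.01] e [-0.03  0.12 -0.01]
2.5 F [-0.4  -0.    0.26] M [-0.04  0.04  0.02] e [-0.03  0.12 -0.01]
4.5 F [ 0.26 -0.02 -0.29] M [-0.05  0.02  0.03] e [-0.04  0.11 -0.01]
6.5 F [0.35 0.16 0.02] M [-0.04  0.07  0.01] e [-0.04  0.12 -0.01]
8.5 F [0.08 0.59 0.22] M [-0.03  0.05  0.01] e [-0.04  0.13 -0.01]
10.5 F [ 0.36 -0.15 -0.12] M [-0.03  0.03  0.02] e [-0.05  0.1
[... 422 characters left out ...]
25 -0.02]
28.5 F [ 0.52 -0.   -0.23] M [-0.    0.04  0.01] e [-0.04  0.22 -0.01]
32.5 F [-0.16  0.68  0.45] M [ 0.    0.04 -0.01] e [-0.06  0.22 -0.01]
36.5 F [0.28 0.31 0.61] M [-0.02  0.04 -0.01] e [-0.06  0.22 -0.01]
40.5 F [0.23 0.11 0.55] M [-0.03  0.03 -0.  ] e [-0.04  0.2   0.  ]
44.5 F [-0.07  0.34 -0.35] M [-0.04  0.02  0.  ] e [-0.05  0.23 -0.02]
48.5 F [-0.26 -0.24  0.69] M [-0.03 -0.    0.  ] e [-0.06  0.21 -0.02]
52.5 F [-0.07  0.67  0.16] M [0.01 0.01 0.  ] e [-0.04  0.22 -0.  ]
56.5 F [0.26 0.05 0.23] M [-0.04  0.02 -0.01] e [-0.05  0.21 -0.01]
60.5 F [0.38 0.1  0.36] M [-0.01  0.02 -0.01] e [-0.06  0.22 -0.02]
19.0417 [619.0273164898113, 57.591296061316584, 56.74395327948433]
```

```bash
python3 - <<'E'
from h import *
np.set_printoptions(precision=2,suppress=True)
c=np.array([619.03,57.59,56.74])
print(st()[1:]);bot.command_gripper(0.55);print(bot.sense()["opening"],st()[1:])
bot.move_straight(c+[0,0,60],vel=120)
h=c-74*A+[0,0,85];bot.move_straight(h,vel=150);bot.hold(.15)
i=bot.get_image("wrist");cv2.imwrite("pics/w4.png",i["pixels"]);np.savez("w4.npz",**i)
s=bot.sense();print(s["clock"],s["position"])
al=cloud(i,np.ones((420,560),bool));o=np.array([616.75,94,0])
u=(al-o)@A;w=(al-o)@N
g=green(i).ravel()[(i["range_z"]>0).ravel()]
print("rod pts by u")
for lo in range(-140,0,8):
    k=(u>lo)&(u<lo+8)&(abs(w)<16)&(al[:,2]>45)&(al[:,2]<100)
    if k.sum()>5:print(lo+4,k.sum(),"g",int((k&g).sum()),"w",w[k].min(),w[k].max(),"ztop",np.percentile(al[k,2],90),"zmed",np.median(al[k,2]))
E
```

```text
[array([-0.16, -0.23, -0.68]), array([ 0.04,  0.02, -0.  ])]
0.5500940600554238 [array([-0.09, -0.02, -0.2 ]), array([ 0.01, -0.01,  0.  ])]
21.1 [622.24 -15.21 141.25]
rod pts by u
-136 31 g 12 w -6.099360973450622 5.863162112506576 ztop 72.56165110772369 zmed 71.98447113876543
-128 184 g 168 w -6.823676319821451 6.64061873259916 ztop 73.29896408203803 zmed 72.40877727250545
-120 187 g 177 w -6.704377174508223 6.563354021544842 ztop 73.64196631105992 zmed 72.73552332349527
-112 197 g 187 w -6.5863897035779 6.503836646920455 ztop 73.99247618644003 zmed 73.2327276143453
-104 197 g 184 w -7.187563335893462 6.451770547962696 ztop 74.63873905958684 zmed 73.68443709986852
-96 211 g 191 w -7.169397888207149 6.391954603430756 ztop 74.83314682677468 zmed 74.11398593705778
-88 302 g 22 w -13.493798127765068 13.494567742193706 ztop 81.6227943314192 zmed 79.54276202388496
-80 443 g 0 w -13.506147867877232 13.532844109294565 ztop 80.53909268613069 zmed 74.03452962680242
-72 195 g 0 w -5.539101060716211 5.623928049731854 ztop 75.0426195589865 zmed 73.50244441617534
-64 201 g 0 w -5.462888445106789 5.538266685322587 ztop 75.24733427011438 zmed 74.09054642182736
-56 202 g 0 w -5.354729332820638 5.503455300319656 ztop 75.81546781127005 zmed 74.48846758968513
-48 222 g 0 w -5.9476696627515055 5.453312901109557 ztop 76.2685653431571 zmed 74.98808287687982
-40 220 g 0 w -5.854619093026718 6.0781951922378035 ztop 76.72158441766933 zmed 75.38054995273058
-32 261 g 0 w -5.74465667547868 6.049828293012982 ztop 77.16964953872568 zmed 75.77993636915693
-24 251 g 0 w -5.649586034723656 5.987090067835097 ztop 77.66730282801186 zmed 76.24082762578297
-16 263 g 0 w -5.54198018239507 5.890842480843093 ztop 77.7766524606535 zmed 76.63531763976249
-8 278 g 0 w -5.443160170004656 5.856838645975605 ztop 78.49725404320473 zmed 77.08704975155969
0 1038 g 0 w -15.9674515864627 15.974405418334543 ztop 95.2093366997678 zmed 87.55051037545687
```

View pics/w4.png

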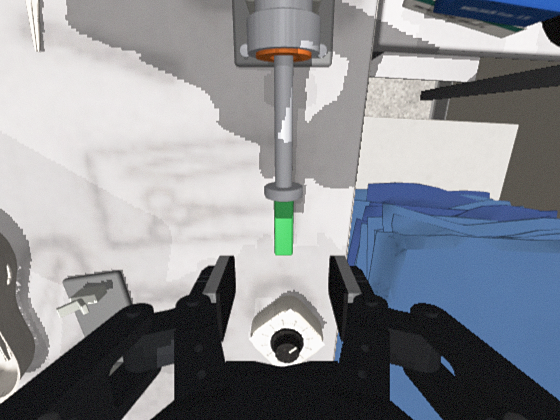

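The wrist view shows the rod in the bore, collar at (284, 192), handle at (283, 200–255) hanging at about 0.055 rad, collar 80 mm short of the gasket (tip about 60 mm deep). The timer at (285, 320) is well behind and below. I'll grip the handle with the tool pitched to match, then level it.

```bash
cat >> h.py <<'E'
def tcp(G,pitch): 
    q=quat(YT,pitch); return G+q.apply([0,0,19]),q.as_quat()
def cylfit(P,r):
    from scipy.optimize import least_squares
    y0=P[:,1].mean()
    def f(v):
        d=np.array([v[1],1,v[3]]);d/=np.linalg.norm(d)
        return np.linalg.norm(np.cross(P-np.array([v[0],y0,v[2]]),d),axis=1)-r
    s=least_squares(f,[P[:,0].mean(),-.05,P[:,2].max()-r,0],loss="soft_l1",f_scale=.5);return s.x,y0,np.abs(s.fun).mean()
def shaft(i,lo,hi):
    """fit shaft axis between u=lo..hi before the mouth: x at y0, dx/dy, z, dz/dy"""
    al=cloud(i,i["range_z"]>0);o=np.array([616.75,94,0]);u=(al-o)@A;w=(al-o)@N
    return cylfit(al[(u>lo)&(u<hi)&(abs(w)<8)&(al[:,2]>66)&(al[:,2]<90)],6)
E
python3 - <<'E'
from h import *
np.set_printoptions(precision=3,suppress=True)
print("before",shaft(dict(np.load("w4.npz")),-74,-12))
G=np.array([619.03,57.59,0])-77*A; th=.055
p,q=tcp(G+[0,0,67.5+25],th);bot.move_straight(p,vel=100,orientation=q)
p,q=tcp(G+[0,0,67.5],th);bot.move_straight(p,vel=60);bot.hold(.15)
r0=st();print(r0)
bot.command_gripper(0.0,f_grip=80);bot.hold(.1);r=st();print(bot.sense()["opening"],comp(r[1]-r0[1]),r[2]-r0[2])
i=bot.get_image("wrist");print("gripped",shaft(i,-70,-12))
for k in range(1,9):
    p,q=tcp(G+[0,0,67.5+(75.2-67.5)*k/8],th*(1-k/8));bot.move_straight(p,vel=15,orientation=q)
    r=st(3);c=comp(r[1]-r0[1]);print(k,c,r[2]-r0[2])
    if np.linalg.norm(c)>10: print("STOP");break
bot.hold(.15);i=bot.get_image("wrist");print("level",shaft(i,-70,-12));r=st();print(comp(r[1]-r0[1]),r[2]-r0[2],r[0],bot.sense()["clock"])
cv2.imwrite("pics/w5.png",i["pixels"])
E
```

```text
before (array([618.511,  -0.041,  74.572,  -0.169]), np.float64(52.97157242455945), np.float64(1.7259752350430289))
[array([623.118, -18.327,  48.805]), array([-0.193, -0.213,  0.247]), array([-0.029,  0.015,  0.015])]
0.1421772013428604 [0.012 0.001 0.377] [ 0.064 -0.049 -0.005]
gripped (array([618.447,  -0.049,  70.132,   0.057]), np.float64(55.135451058909034), np.float64(0.40224613025854117))
1 [-0.566 -0.408 -0.114] [-0.008 -0.068 -0.082]
2 [-0.322 -0.727  0.043] [ 0.028 -0.076 -0.034]
3 [ 0.128 -0.784 -0.23 ] [ 0.038 -0.043 -0.045]
4 [-0.169 -0.209 -0.405] [ 0.042 -0.029 -0.048]
5 [ 0.127 -0.672 -0.558] [ 0.027 -0.064 -0.026]
6 [ 0.098 -0.286 -1.04 ] [ 0.015 -0.011 -0.059]
7 [ 0.292 -0.379 -0.757] [ 0.031 -0.016 -0.051]
8 [ 0.803 -0.194 -0.554] [ 0.038 -0.01  -0.042]
level (array([618.28 ,  -0.049,  73.459,   0.001]), np.float64(55.1057804248402), np.float64(0.39719201143298166))
[ 0.722 -0.126 -0.71 ] [ 0.09  -0.021 -0.025] [622.832 -19.26   56.166] 25.75
```

```bash
python3 - <<'E'
from h import *
np.set_printoptions(precision=2,suppress=True)
r0=st(8);f0=r0[1];f0[2]=-1+0.0 if abs(f0[2]+1)<.6 else f0[2]
cmd=tcp(np.array([619.03,57.59,75.2])-77*A*np.array([1,1,0]),0)[0];print(cmd,r0)
s=0
while s<70:
    step=2.5;cmd=cmd+A*step;s+=step
    bot.move_straight(cmd,vel=25);p,f,m=st(3);c=comp(f-f0)
    print(s,c,m-r0[2],(p-cmd)@A)
    if abs(c[0])>12 or np.hypot(*c[1:])>8: print("STOP");break
    adj=np.clip(0.05*c[1:]*(abs(c[1:])>.8),-.2,.2);cmd=cmd+N*adj[0]+np.array([0,0,adj[1]])
print(cmd.tolist(),f0.tolist(),bot.sense()["clock"])
i=bot.get_image("wrist");cv2.imwrite("pics/w6.png",i["pixels"]);np.savez("w6.npz",**i)
al=cloud(i,i["range_z"]>0);o=np.array([616.75,94,0]);u=(al-o)@A;w=(al-o)@N
k=(abs(w)<4)&(al[:,2]>60)&(u>-40)&(u<12);x=u[k];z=al[k,2]
for lo in np.arange(-26,8,2):
    b=(x>=lo)&(x<lo+2)
    if b.sum():print(lo,b.sum(),z[b].min(),z[b].max())
E
```

```text
[622.88 -19.31  56.2 ] [array([622.82, -19.25,  56.16]), array([-0.13,  0.37, -1.  ]), array([ 0.06, -0.01, -0.01])]
2.5 [-0.02 -0.17 -0.43] [-0.01  0.02  0.02] 0.22205063433050617
5.0 [ 0.25 -0.18  0.55] [ 0.01 -0.01  0.01] 0.24108554495910195
7.5 [-0.38 -0.51  0.48] [-0.02 -0.01  0.  ] 0.23184848140018924
10.0 [ 0.27 -0.66  0.17] [ 0.01  0.02 -0.02] 0.22840379033711047
12.5 [-0.6  -0.11  0.8 ] [-0.   -0.    0.01] 0.21156580518738008
15.0 [-0.21 -0.27  1.02] [ 0.    0.03 -0.03] 0.2204347446920209
17.5 [-0.58 -0.51  0.51] [-0.02 -0.02 -0.  ] 0.20790260275661032
20.0 [-0.05  0.06  0.47] [-0.02  0.01 -0.01] 0.20897132899319018
22.5 [-0.23 -0.11  0.26] [-0.03 -0.01 -0.02] 0.1998527204784238
25.0 [-0.35 -0.39 -0.04] [-0.02 -0.03  0.01] 0.20032012928756293
27.5 [-0.21 -0.47  1.06] [-0.02 -0.01 -0.03] 0.2179577055869466
30.0 [-0.36  0.33  0.39] [-0.06  0.01  0.03] 0.19136402630378138
32.5 [ 0.27 -0.38  0.53] [-0.02 -0.    0.02] 0.18965220549365527
35.0 [-0.15 -0.15  0.51] [-0.05 -0.02  0.04] 0.20942880161311822
37.5 [-0.05 -0.41  0.42] [-0.06  0.02 -0.01] 0.1932598147486292
40.0 [-0.32  0.
[... 918 characters left out ...]
807929395, -1.0] 33.5167
-26 87 78.80460883345336 82.102591396141
-24 12 80.52922920977498 82.36857469650079
-22 36 85.85859133911217 87.76812010262208
-20 92 85.7951852732441 89.17223601225875
-18 99 85.83989858870005 88.91710924357038
-16 106 85.31950632677977 89.10551729021358
-14 233 77.34672782090213 88.56097618144899
-12 97 77.17724876807274 81.02710980322725
-10 93 77.34701858547642 81.17815305333968
-8 96 77.3502029559245 81.11437238815745
-6 92 77.32964972668819 80.77132323135292
-4 43 77.50832122355321 81.04198405636204
0 33 90.05595072468549 95.79242470604241
2 129 94.33871563837933 97.80578468939687
4 135 94.86447507518939 97.66934776967767
6 143 94.452543132197 97.72345117059939
```

View pics/w6.png

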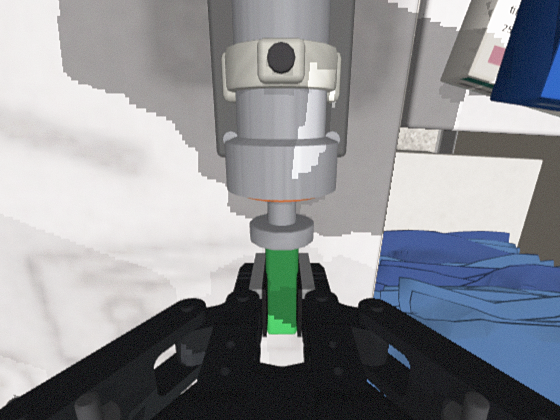

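The wrist view shows the collar at (282, 232), about 13 mm short of the flange and gasket (row ~200). The drag rose to ≈7.5–8 N once the tip was about 122 mm deep, so the shuttle has been met. I'll continue slowly, measure the drag, press and relieve.

```bash
python3 - <<'E'
from h import *
np.set_printoptions(precision=2,suppress=True)
cmd=np.array([619.3798541848945,50.59874817723522,56.38582002146547]);f0=np.array([-.13,.371,-1.])
o=cmd.copy();drag=[];hist=[]
t0=bot.sense()["clock"]
def step(d):
    global cmd
    cmd=cmd+A*d;bot.move_straight(cmd,vel=20 if d>.6 else 10);p,f,m=st(4);c=comp(f-f0);return c,(p-o)@A
D=None
for k in range(60):
    a=(cmd-o)@A
    c,x=step(1.2 if a<8.5 else .5); F=-c[0]
    if a<8.5:
        if F>6.5: drag.append(F)
        if F>11.5: print("early");break
    else:
        if D is None: D=np.median(drag[-6:]) if drag else 0;print("drag",D)
        if F<D+1: drag.append(F);D=np.median(drag[-10:])
    print(f"{(cmd-o)@A:.1f} x{x:.2f} F{F:.2f} lat {c[1]:.1f} {c[2]:.1f}",end="; ")
    if np.hypot(*c[1:])>8: print("LAT");break
    if D is not None and F>D+7.5: break
print("\nD",D,bot.sense()["clock"],cmd.tolist(),drag)
if D is not None and F>D+7.5:
    T=D+9; t1=bot.sense()["clock"];L=[]
    while bot.sense()["clock"]-t1<1.3:
        c,x=step(np.clip((T+c[0])*.15,-.3,.3)); L.append((round(bot.sense()["clock"]-t1,2),round(-c[0],2),round(x,2)))
    print(L)
    for k in range(12):
        F=-c[0]
        if F<2.5: break
        c,x=step(-min(.8,F*.12)); print(round(-c[0],2),round(x,2),end="; ")
print(cmd.tolist(),st(),bot.sense()["clock"])
E
```

```text
1.2 x-1.18 F8.45 lat -0.3 0.7; 2.4 x-0.02 F7.70 lat 0.1 0.8; 3.6 x1.18 F8.22 lat -0.2 0.4; 4.8 x2.37 F7.76 lat 0.1 0.5; 6.0 x3.56 F8.19 lat 0.1 0.3; 7.2 x4.77 F8.01 lat 0.0 1.2; 8.4 x5.98 F8.24 lat -0.0 0.4; 9.6 x7.18 F8.00 lat -0.0 1.0; drag 8.09990602240872
10.1 x7.63 F7.87 lat 0.0 0.4; 10.6 x8.11 F8.19 lat -0.1 0.7; 11.1 x8.59 F8.42 lat 0.2 0.9; 11.6 x9.11 F7.72 lat 0.1 0.2; 12.1 x9.60 F7.97 lat -0.3 0.7; 12.6 x10.09 F8.21 lat 0.0 0.5; 13.1 x10.61 F8.28 lat -0.0 0.5; 13.6 x10.99 F8.85 lat 0.2 0.4; 14.1 x11.09 F9.48 lat 0.6 0.3; 14.6 x11.18 F10.68 lat 0.3 0.7; 15.1 x11.26 F12.08 lat 0.3 0.5; 15.6 x11.35 F13.37 lat 0.5 0.8; 16.1 x11.43 F14.97 lat 0.6 0.6; 16.6 x11.53 F16.15 lat 0.9 0.9; 
D 8.201511557924688 39.8 [618.550199975001, 67.17800249979166, 56.38582002146547] [np.float64(8.453042254161259), np.float64(7.695255313969736), np.float64(8.220166364599415), np.float64(7.759128431067855), np.float64(8.190935070177174), np.float64(8.008876974640264), np.float64(8.242877499749627), np.float64(8.001632380615499), np.float64(7.872139440995719), np.float64(8.188708491671358), np.float64(8.424366081973613), np.float64(7.723094024009202), np.float64(7.965706704679909), np.float64(8.214314624178018), np.float64(8.283332986185886), np.float64(8.845373501133947)]
[(0.28, np.float64(15.84), np.float64(11.52)), (0.57, np.float64(16.52), np.float64(11.54)), (0.85, np.float64(17.05), np.float64(11.56)), (1.13, np.float64(16.86), np.float64(11.56)), (1.42, np.float64(17.38), np.float64(11.57))]
14.84 11.52; 12.55 11.48; 10.31 11.45; 8.13 11.4; 6.49 11.37; 6.27 11.36; 4.65 11.27; 3.47 11.2; 1.71 11.06; [618.8484232726271, 61.21850776415949, 56.38582002146547] [array([618.73,  61.63,  56.35]), array([ 0.88, -0.99, -0.34]), array([-0.2 , -0.19, -0.04])] 43.8167
```

```bash
python3 - <<'E'
from h import *
np.set_printoptions(precision=2,suppress=True)
c=np.array([618.848,61.2185,56.386])
bot.command_gripper(0.5);print(bot.sense()["opening"],st()[1:])
bot.move_straight(c+[0,0,70],vel=120);bot.hold(.2)
h=c+[0,0,70]-60*A;bot.move_straight(h,vel=150);bot.hold(.2)
i=bot.get_image("wrist");cv2.imwrite("pics/w7.png",i["pixels"])
al=cloud(i,i["range_z"]>0);o=np.array([616.75,94,0]);u=(al-o)@A;w=(al-o)@N
k=(abs(w)<14)&(al[:,2]>55)&(u>-70)&(u<12);x=u[k];z=al[k,2]
for lo in np.arange(-64,8,4):
    b=(x>=lo)&(x<lo+4)
    if b.sum():print(lo,b.sum(),z[b].min(),z[b].max())
print(bot.sense()["clock"],st())
E
```

```text
0.4965291558996124 [array([ 0.36,  0.14, -0.07]), array([ 0.01, -0.02, -0.01])]
-56 20 77.68370853191036 80.75085609975855
-52 155 69.69701145973303 82.77097951860321
-48 150 69.92530829603109 82.1350213710958
-44 163 70.67417988748679 82.30661795311414
-40 163 71.60568143188479 82.7002838650784
-36 156 72.16840156843077 82.17700225582036
-32 158 72.69116445442612 82.46879261505154
-28 167 73.5573982883746 82.59353641687144
-24 168 74.514753705814 82.18741611607831
-20 195 74.78880038214766 82.34792365753532
-16 175 75.64050842470411 82.05038761711336
-12 199 69.20817142376774 83.84146967738417
-8 377 69.72752909740112 88.89356912936103
-4 361 72.80058880033434 88.49642493690149
0 538 74.43481049781437 97.26662841975497
4 443 90.1015343143882 97.96693047609602
46.0 [array([621.71,   2.24, 126.39]), array([-0.39, -0.  , -0.09]), array([ 0.02, -0.  ,  0.02])]
```

View pics/w7.png

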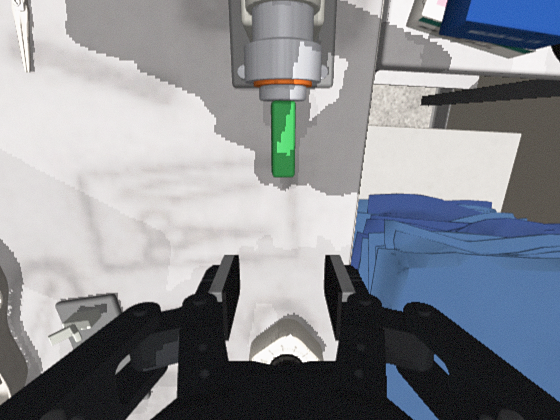

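The wrist view shows the collar seated on the orange gasket at (284, 88), the handle level behind it at (284, 100–175), and the gripper clear.

```bash
python3 -c "
from bench import bot
print(bot.hand_in())"
```

```text
the job is handed in; nothing more can be done
None
```

I handed the job in at 46 s: the last picture shows the collar seated on the gasket and the gripper clear, after about a second's press at roughly 9 N beyond the 8 N drag felt; I did not recheck the bystanders at the end.

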